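Find the full tablet caddy by its weight and take it off its hook

TASK

Three look-alike caddies of washing-machine tablets hang on the rack and only one is full, which you can tell only by its weight. Lift the full caddy up off its hook and set it gently down, upright, in the orange tray, and leave the two nearly empty ones hanging on the rack. Keep all caddies upright and do not disturb the other things on the counter.

Things in the scene. Friction and masses are not known exactly. Their poses are not given: they have to be found in the camera images.
- caddy_a: The same caddy as point caddy_a_center; origin at the centre of its underside. All three look alike: one is full (0.6 to 0.8 kg in all), two are nearly empty (0.16 to 0.25 kg each). Which is full changes every time; only the weight tells.
- caddy_b: The same caddy as point caddy_b_center; origin at the centre of its underside. All three look alike: one is full (0.6 to 0.8 kg in all), two are nearly empty (0.16 to 0.25 kg each). Which is full changes every time; only the weight tells.
- caddy_c: The same caddy as point caddy_c_center; origin at the centre of its underside. All three look alike: one is full (0.6 to 0.8 kg in all), two are nearly empty (0.16 to 0.25 kg each). Which is full changes every time; only the weight tells.
- caddy_a_center (a point): Centre (81 mm above the underside) of the caddy at the robot's left (+y) end of the rack: white box, blue lid and label, body 70 x 100 x 101 mm, 162 mm tall with its stiff grey bail handle. The handle's level top bar, 14 mm thick (x), 14 mm high, 118 mm long (y), is centred 74 mm straight above this point, 47 mm free below it down to the lid; its uprights stand at y = +-55 mm.
- caddy_b_center (a point): Centre (81 mm above the underside) of the caddy at the middle of the rack: white box, blue lid and label, body 70 x 100 x 101 mm, 162 mm tall with its stiff grey bail handle. The handle's level top bar, 14 mm thick (x), 14 mm high, 118 mm long (y), is centred 74 mm straight above this point, 47 mm free below it down to the lid; its uprights stand at y = +-55 mm.
- caddy_c_center (a point): Centre (81 mm above the underside) of the caddy at the robot's right (-y) end of the rack: white box, blue lid and label, body 70 x 100 x 101 mm, 162 mm tall with its stiff grey bail handle. The handle's level top bar, 14 mm thick (x), 14 mm high, 118 mm long (y), is centred 74 mm straight above this point, 47 mm free below it down to the lid; its uprights stand at y = +-55 mm.
- rack: Fixed dark steel rack, 540 mm wide. Origin on the counter under the middle of the row of handle bars; x points away from the robot to the cross bar, 85 mm behind the origin and 200 mm high. Three double hooks at y = +160, 0, -160 mm. A caddy hangs with its handle bar across both prongs of a hook, bar centre 205 mm and underside 50 mm above the counter.
- hook_b (a point): Middle of the middle double hook, between its two prongs, at prong-top height (198 mm). The prongs are 8 mm rods at y = +-42 mm, running towards the robot (-x) and turned up at x = -28 to -40 mm to 22 mm above this point. The bar must rise 25 mm to pass the tips, then comes off towards the robot; lifted under 20 mm it stays captive and can be let down again.
- tray: Fixed shallow orange tray, 96 x 126 mm outside (x, y), 22 mm high, walls and floor 4 mm; origin under its centre, on the counter. A caddy fits in with its long side along the tray's y (either way round), 9 mm free all round.
- tray_in (a point): Centre of the tray's inner floor, 4 mm above the counter, axes as the tray.
- red_jug: Bystander: red round bottle, 200 mm tall, 96 mm across, to the left. Origin at the underside.
- softener: Bystander: blue bottle 190 mm tall, 72 mm across, left of the rack. Origin at the underside.
- cleaner_box: Bystander: cardboard box 60 x 120 x 150 mm, right of the rack. Origin at the underside.
- measuring_cup: Bystander: clear cup 75 mm tall, 72 mm across, to the right. Origin at the underside.
- lint_brush: Bystander: wooden brush lying close to the robot on its right. Origin at the underside.

How it is judged:
By the outcome, as a careful person would: the job done as asked, in the order asked, and still so for the second after the job is handed in, with the robot touching nothing.
It also fails if it takes over 67 s, if anything falls off the work surface, if the arm or the gripper's body presses on something with over 40 N, if the wrist force passes 120 N, or if a joint passes its speed limit or range.

ROBOT

A 7-joint arm with a two-finger parallel gripper is mounted at the origin on the work surface. World frame = base frame: x ahead of the robot, y to its left, z up, the work surface at z = 0. Lengths are in m, angles in rad, forces in N, time in s.
With the tool pointing down it reaches from about 0.4 to 0.85 m from the base axis. Payload 10.4 kg.
Tool frame: the origin (TCP) lies on the centre line of the jaws, within the pads' length; the fingertips stand 17 mm ahead of it and the grasp point (between the pads) lies 2 mm behind it; z points along the fingers, y is the line along which they close (so a half turn about z gives the same grasp; the last joint's range is limited). The gripper opens to 85 mm and grips with 20 to 120 N. Pads are 22 mm wide; open, the fingers measure 114 mm over their backs; the gripper's body (76 mm by 85 mm) begins 54 mm behind the grasp point. The pads swing forward as they close: fully open they stand 13 mm farther back than shut.
Start: joints at [1.086, 0.332, -0.065, 1.46, 0.022, 1.35, -0.088], TCP at [0.278, -0.56, 0.248] pointing down, gripper open.
Joint ranges: [-2.6, 2.6], [-0.5, 2.12], [-1.47, 1.34], [0.16, 2.42], [-1.27, 4.41], [0.06, 2.06], [-2.6, 2.6]. Speed limits (rad/s): [2.22, 2.22, 2.79, 2.79, 3.14, 3.14, 3.14].

INTERFACE

Orientations are given as a unit quaternion [x, y, z, w].
In Python, from workcell import sensors, imaging, order, spotter gives the robot as it stands. The module is installed in compiled form; this text tells all that it offers.
- The arm moves only by the shell command python3 -m inch 'ROWS' [FORCE]. ROWS is JSON, a list that holds one entry, the list of rows, each a list of 7 numbers: the shift along the tool's x, y, z in m, then the turn, a rotation vector about the tool's x, y, z in rad, then the closure, from -1 (fully open) to 1 (shut). In form: [[[x, y, z, ax, ay, az, hand], ...]]. A call has 1 to 10 rows; each row is the pose to reach, as a shift and turn from the pose commanded when the call began, along the tool's axes at that moment; what a row does not reach only later rows make up. A row lasts 1/10 s, in which the tool goes at most 50 mm and 8.59 degrees, less where a joint would pass 70% of its speed; a pose out of reach is approached as far as the arm can. A call with a gripper value outside its range is refused whole. The fingers move at their own pace and stop on an object; FORCE is the grip in N (left out, the last holds). Time passes only in rows, so rows that repeat a pose let the fingers close. It gives the time, the measured TCP pose, the force, the opening and the grip force at its end, in the units of the state.
- sensors.get_obs(): the state, without advancing time (a new reading comes with each control period).
- imaging.camera(name): name is "scene" or "top"; returns the picture (400x640x3 uint8, blue, green, red); there is no depth.
- imaging.calibration(name): a dict with "mtx" (3x3 intrinsics, pixels), "R" (3x3) and "t" (3): a world point X has camera coordinates R X + t. Camera axes: x right, y down, z forward; pixel columns grow to the right and rows downward; lengths in m; the calibration is good to about 2 mm. A picture is of the moment at which its call begins. calibration takes no time and is no camera call.
- order.hand_in(): hands the job in; it is judged then, once.
Trained networks look in the newest picture that a camera, given by its name, has taken for a name from the list of things; names that differ only in an ending like _2 or _b are one class to them, and where a whole thing is asked for, a point or a joint stands for the part that bears it (a point fixed in the world has none). Each returns a list of dicts, best first, with "conf" (0 to 1); they miss things now and then, are a little off and sometimes report something else, mostly with a low value. They report only what shows in the picture. A call takes as long as a camera call.
- spotter.look_for(label, camera): "pixel" ([column, row] in pixels, amid what is visible of it).
The state is a dict: "clock": time; "joint_pos": joint angles; "joint_velocities": joint speeds; "tau": joint torques, N m; "position": TCP position; "ee_rot": TCP orientation; "ft_force": force on the tool from outside, world axes, zero at the start; "torque": the same for the moment, N m; "grip_width": opening from 0.0 (shut) to 1.0 (fully open); "grasp_force": force on a finger pad.
Only numpy, scipy, OpenCV 4.12 (cv2) and the standard library are available. Lean on these libraries where they do the work, as an engineer would, in place of code of your own. Each camera call takes 0.05 s, during which the arm holds its last target. There are 200 camera calls.

## Working session

There is one attempt and no reset: what is moved stays moved. The work goes in short steps, Python scripts to look and compute and a shell command to move; the robot and the scene stay as the last step left them, time stands still between calls to the robot, and variables do not carry over. Pictures are saved under pics/ and viewed, at most 10 in all, crops included, and the job is handed in when it is done.

```bash
mkdir -p pics
python3 - <<'E'
from workcell import sensors, imaging, spotter
import cv2, numpy as np
o=sensors.get_obs(); print({k:np.round(v,3).tolist() for k,v in o.items()})
for c in("scene","top"):
    cv2.imwrite(f"pics/{c}0.png",imaging.camera(c)); k=imaging.calibration(c)
    print(c,np.round(k["mtx"],1).tolist(),np.round(k["R"],4).tolist(),np.round(k["t"],4).tolist())
    for l in("caddy_a_center","hook_b","tray","tray_in","rack"):
        print(l,[(np.round(d["pixel"],1).tolist(),round(d["conf"],2)) for d in spotter.look_for(l,c)])
E
```

```text
{'clock': 0.0, 'joint_pos': [1.086, 0.333, -0.065, 1.461, 0.022, 1.35, -0.088], 'joint_velocities': [0.001, 0.001, -0.0, -0.0, 0.0, -0.0, 0.003], 'tau': [-0.0, -62.545, 0.049, -39.16, 0.016, 0.01, 0.0], 'position': [0.278, -0.559, 0.248], 'ee_rot': [0.973, 0.229, -0.0, -0.001], 'ft_force': [1.917, 0.16, -1.109], 'torque': [-0.006, 0.05, -0.018], 'grasp_force': 0.0, 'grip_width': 1.003}
scene [[379.4, 0.0, 313.8], [0.0, 379.4, 206.1], [0.0, 0.0, 1.0]] [[-0.3754, 0.9267, -0.0157], [0.5334, 0.2022, -0.8213], [-0.758, -0.3167, -0.5703]] [0.1902, -0.1504, 1.514]
caddy_a_center [([375.9, 251.3], 0.55)]
hook_b [([319.6, 285.7], 0.72)]
tray [([157.7, 218.3], 0.72), ([211.2, 209.9], 0.69), ([281.7, 217.9], 0.67)]
tray_in [([287.0, 219.3], 0.67)]
rack [([317.1, 288.6], 0.97), ([157.5, 218.1], 0.57)]
top [[467.4, 0.0, 325.4], [0.0, 467.4, 210.3], [0.0, 0.0, 1.0]] [[-0.024, -0.9996, 0.0137], [-0.9881, 0.0216, -0.1524], [0.152, -0.0172, -0.9882]] [-0.0021, 0.5308, 1.4415]
caddy_a_center [([255.0, 194.8], 0.56)]
hook_b [([293.4, 164.1], 0.67)]
tray [([345.9, 238.8], 0.75)]
tray_in [([347.9, 235.1], 0.62)]
rack [([297.6, 159.7], 0.76)]
```

View pics/scene0.png

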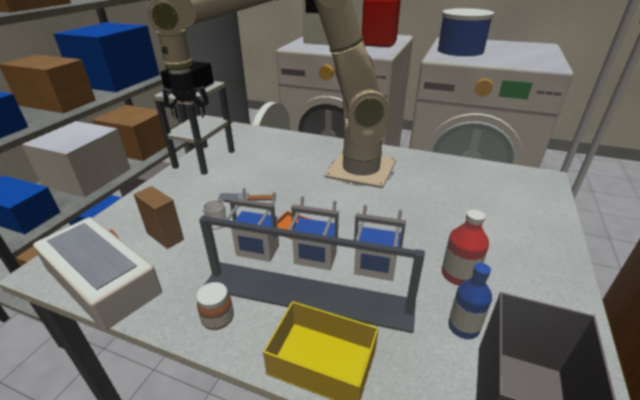

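View pics/top0.png

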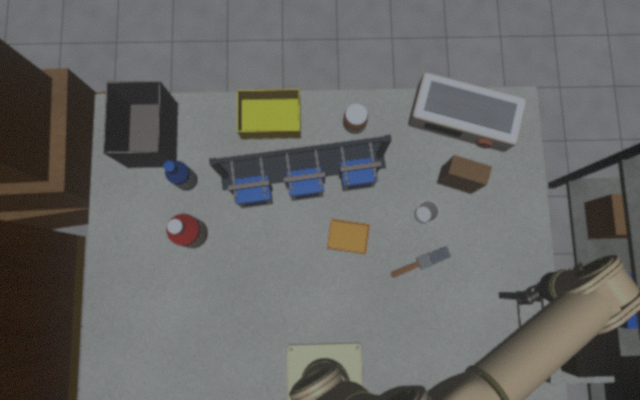

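The top view shows blue-lidded caddies at about (251,187), (304,178) and (358,170), the rack slightly yawed, and the orange tray at (348,236). In the scene view the caddies are at (375,245), (315,237) and (255,230), and the tray is mostly hidden near (287,219). I'll zoom in for precise bar ends.

Run:
```python
import cv2
a=cv2.imread("pics/top0.png")[130:265,210:400]; cv2.imwrite("pics/tc.png",cv2.resize(a,None,fx=4,fy=4,interpolation=cv2.INTER_CUBIC))
a=cv2.imread("pics/scene0.png")[180:330,200:425]; cv2.imwrite("pics/sc.png",cv2.resize(a,None,fx=3.5,fy=3.5,interpolation=cv2.INTER_CUBIC))
```

```text
(no output)
```

View pics/tc.png

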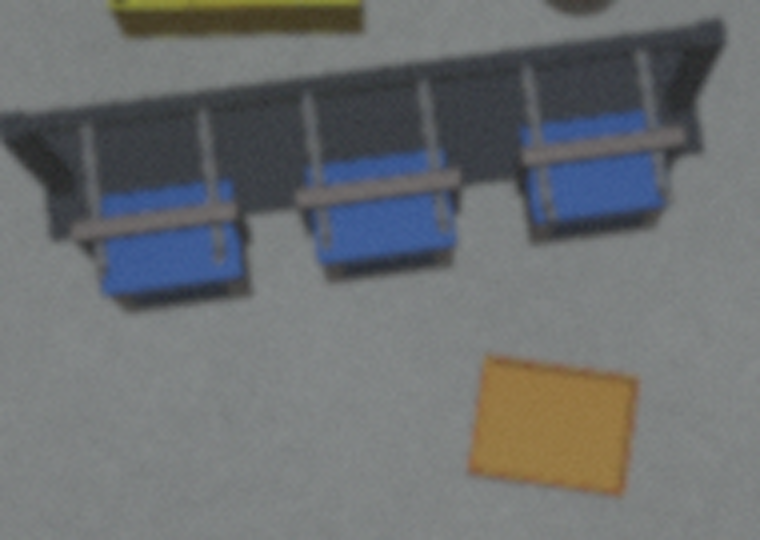

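View pics/sc.png

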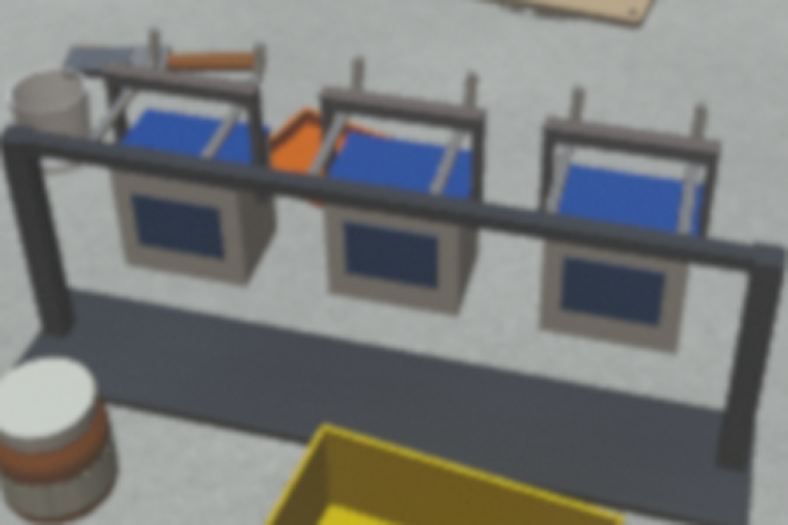

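Bar ends, 4x top crop: a (73,232)-(238,212), b (297,197)-(460,180), c (521,156)-(686,135). The tray rim corners are (485,355), (637,377), (622,495) and (470,473). In the 3.5x scene crop the bars are a (547,130)-(718,150), b (322,95)-(484,117) and c (107,74)-(260,90).

```bash
cat > h.py <<'E'
import numpy as np
from scipy.spatial.transform import Rotation as Ro
from workcell import sensors, imaging
def P(c):
    k=imaging.calibration(c); return np.array(k["mtx"]),np.array(k["R"]),np.array(k["t"])
def proj(c,X):
    K,R,t=P(c); p=K@(R@np.array(X)+t); return p[:2]/p[2]
def plane(c,px,z):
    K,R,t=P(c); C=-R.T@t; d=R.T@np.linalg.solve(K,[px[0],px[1],1]); return C+d*(z-C[2])/d[2]
def tri(a,b):
    A=[];B=[]
    for c,px in(("top",a),("scene",b)):
        K,R,t=P(c); C=-R.T@t; d=R.T@np.linalg.solve(K,[*px,1]); d/=np.linalg.norm(d)
        M=np.eye(3)-np.outer(d,d); A.append(M); B.append(M@C)
    X=np.linalg.solve(A[0]+A[1],B[0]+B[1]); return X,[np.linalg.norm(m@X-b) for m,b in zip(A,B)]
def go(xyz,yaw):  # yaw (deg) of tool y axis in world; tool pointing down
    o=sensors.get_obs(); R=Ro.from_quat(o["ee_rot"]); y=np.radians(yaw)
    Y=np.array([np.cos(y),np.sin(y),0]); Z=np.array([0,0,-1.]); X=np.cross(Y,Z)
    T=Ro.from_matrix(np.c_[X,Y,Z]); D=R.inv()*T
    print("shift",np.round(R.inv().apply(np.array(xyz)-o["position"]),4),"turn",np.round(D.as_rotvec(),3),"pos",np.round(o["position"],4))
E
python3 - <<'E'
from h import *
T={'a':((73,232),(238,212)),'b':((297,197),(460,180)),'c':((521,156),(686,135))}
# scene: +y end is on the right
S={'a':((718,150),(547,130)),'b':((484,117),(322,95)),'c':((260,90),(107,74))}
t=lambda p:np.array(p)/4+[210,130]-.4; s=lambda p:np.array(p)/3.5+[200,180]-.4
for n in T:
    a,b=[tri(t(p),s(q)) for p,q in zip(T[n],S[n])]
    d=b[0]-a[0]; print(n,(a[0]+b[0]).round(4)/2,"len",np.linalg.norm(d).round(4),"yaw",np.degrees(np.arctan2(-d[0],-d[1])).round(1)*-1,np.round(a[1]+b[1],4))
    m=plane("top",(t(T[n][0])+t(T[n][1]))/2,.212); print("  top@.212",m.round(4))
C=[plane("top",t(p),.022) for p in((485,355),(637,377),(622,495),(470,473))]
print(np.round(C,4),np.mean(C,0).round(4)); 
e=(C[1]-C[0]+C[2]-C[3])/2; print("tray e",np.degrees(np.arctan2(e[0],-e[1])).round(1),[np.linalg.norm(C[i]-C[i-1]).round(3) for i in range(4)])
for c in C: print("scenecrop",((proj("scene",c)+.4-[200,180])*3.5).round(0))
E
```

```text
a [0.58235 0.20305 0.2068 ] len 0.1153 yaw 6.4 [0.0019 0.0019 0.0007 0.0007]
  top@.212 [0.5809 0.2037 0.212 ]
b [0.603   0.0453  0.20865] len 0.1169 yaw 5.4 [0.0007 0.0007 0.0015 0.0015]
  top@.212 [0.6018 0.0464 0.212 ]
c [ 0.63075 -0.11465  0.20795] len 0.1196 yaw 6.8 [0.0002 0.0002 0.0002 0.0002]
  top@.212 [ 0.6298 -0.1141  0.212 ]
[[ 0.5072 -0.0314  0.022 ]
 [ 0.4867 -0.1526  0.022 ]
 [ 0.3928 -0.1371  0.022 ]
 [ 0.413  -0.017   0.022 ]] [ 0.4499 -0.0845  0.022 ]
tray e -9.6 [np.float64(0.095), np.float64(0.123), np.float64(0.095), np.float64(0.122)]
scenecrop [365. 206.]
scenecrop [249. 161.]
scenecrop [310. 107.]
scenecrop [421. 147.]
```

```bash
python3 -c "
from h import *
go([.631,-.1145,.30],6.5)"
```

```text
shift [ 0.5139 -0.2413 -0.0517] turn [ 0.     0.    -1.222] pos [ 0.2785 -0.5595  0.2483]
```

```bash
python3 -m inch '[[[0,0,-0.05,0,0,0,-0.2],[0.51,-0.24,-0.052,0,0,-1.222,-0.2],[0.51,-0.24,-0.052,0,0,-1.222,-0.2],[0.51,-0.24,-0.052,0,0,-1.222,-0.2],[0.51,-0.24,-0.052,0,0,-1.222,-0.2],[0.51,-0.24,-0.052,0,0,-1.222,-0.2],[0.51,-0.24,-0.052,0,0,-1.222,-0.2],[0.51,-0.24,-0.052,0,0,-1.222,-0.2],[0.51,-0.24,-0.052,0,0,-1.222,-0.2],[0.51,-0.24,-0.052,0,0,-1.222,-0.2]]]' 60; python3 -c "
from h import *
go([.631,-.1145,.30],6.5)"
```

```text
clock: 1.6
position: [0.5586, -0.205, 0.3003]
ee_rot: [0.664, 0.748, 0.0, 0.0]
ft_force: [0.7, -0.6, 0.6]
grip_width: 0.602
grasp_force: 0.0
shift [0.0814 0.0826 0.0003] turn [0.001 0.001 0.005] pos [ 0.5586 -0.205   0.3003]
```

```bash
python3 -m inch '[[[0.081,0.083,0,0,0,0,-0.2],[0.081,0.083,0,0,0,0,-0.2],[0.081,0.083,0,0,0,0,-0.2],[0.081,0.083,0,0,0,0,-0.2],[0.081,0.083,0,0,0,0,-0.2]]]'
python3 - <<'E'
from h import *; import cv2
go([.631,-.1145,.205],6.5)
t=imaging.camera("top")[120:240,280:440];s=imaging.camera("scene")[150:270,190:350]
cv2.imwrite("pics/p1.png",np.hstack([cv2.resize(i,(400,300),interpolation=2) for i in(t,s)]))
E
```

```text
clock: 2.1
position: [0.6307, -0.1176, 0.2998]
ee_rot: [0.666, 0.746, -0.0, 0.0]
ft_force: [-0.6, -0.9, 0.8]
grip_width: 0.602
grasp_force: 0.0
shift [0.0031 0.0007 0.0948] turn [-0.     0.001 -0.001] pos [ 0.6307 -0.1176  0.2998]
```

View pics/p1.png

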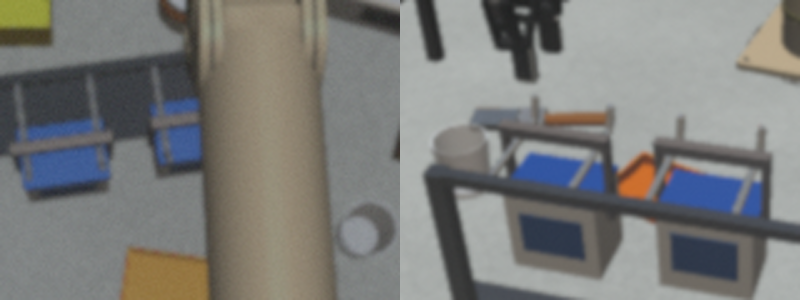

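```bash
python3 -c "
from h import *
for X in([.631,-.1176,.283],[.658,-.114,.283],[.604,-.12,.283],[.631,-.1145,.207]): print(proj('scene',X).round(1))"
```

```text
[247.2 177. ]
[242.6 182.7]
[251.9 171.6]
[251.7 203.4]
```

The near fingertip shows at scene (240,181) against (243,183) predicted, and the bar at (252,202) against (252,203), so I can descend.

```bash
python3 -m inch '[[[0.003,0.001,0.03,0,0,0,-0.2],[0.003,0.001,0.06,0,0,0,-0.2],[0.003,0.001,0.08,0,0,0,-0.2],[0.003,0.001,0.095,0,0,0,-0.2],[0.003,0.001,0.095,0,0,0,-0.2],[0.003,0.001,0.095,0,0,0,1],[0.003,0.001,0.095,0,0,0,1],[0.003,0.001,0.095,0,0,0,1],[0.003,0.001,0.095,0,0,0,1],[0.003,0.001,0.095,0,0,0,1]]]' 60;python3 -m inch '[[[0,0,0,0,0,0,1],[0,0,0,0,0,0,1],[0,0,0,0,0,0,1]]]'
```

```text
clock: 3.2
position: [0.6322, -0.1139, 0.2065]
ee_rot: [0.666, 0.746, 0.0, 0.001]
ft_force: [-1.6, -0.7, 6.4]
grip_width: 0.151
grasp_force: 60.7
clock: 3.5
position: [0.6322, -0.1139, 0.2065]
ee_rot: [0.666, 0.746, 0.0, 0.001]
ft_force: [-2.6, -0.6, 7.3]
grip_width: 0.151
grasp_force: 60.7
```

```bash
python3 -m inch '[[[0,0,-0.004,0,0,0,1],[0,0,-0.008,0,0,0,1],[0,0,-0.012,0,0,0,1],[0,0,-0.013,0,0,0,1],[0,0,-0.013,0,0,0,1],[0,0,-0.013,0,0,0,1],[0,0,-0.013,0,0,0,1]]]'; python3 -m inch '[[[0,0,0,0,0,0,1],[0,0,0,0,0,0,1]]]'; python3 -m inch '[[[0,0,0,0,0,0,1],[0,0,0,0,0,0,1]]]'
```

```text
clock: 4.2
position: [0.6315, -0.1136, 0.2177]
ee_rot: [0.666, 0.746, -0.0, -0.0]
ft_force: [-0.1, 0.3, -7.3]
grip_width: 0.145
grasp_force: 58.9
clock: 4.4
position: [0.6316, -0.1137, 0.2178]
ee_rot: [0.666, 0.746, -0.0, -0.0]
ft_force: [-0.2, 0.2, -7.6]
grip_width: 0.149
grasp_force: 58.9
clock: 4.6
position: [0.6316, -0.1137, 0.2179]
ee_rot: [0.666, 0.746, -0.0, 0.0]
ft_force: [0.4, -0.2, -7.3]
grip_width: 0.149
grasp_force: 58.9
```

7.4 N of weight means caddy c is the full one. I'll lift it clear of the prong tips and bring it straight out.

```bash
python3 -m inch '[[[0,0,-0.01,0,0,0,1],[0,0,-0.02,0,0,0,1],[0,0,-0.03,0,0,0,1],[0,0,-0.035,0,0,0,1],[0,0,-0.035,0,0,0,1],[0,-0.015,-0.035,0,0,0,1],[0,-0.035,-0.035,0,0,0,1],[0,-0.06,-0.035,0,0,0,1],[0,-0.085,-0.035,0,0,0,1],[0,-0.11,-0.035,0,0,0,1]]]'; python3 -m inch '[[[0,-0.01,0,0,0,0,1],[0,-0.01,0,0,0,0,1],[0,-0.01,0,0,0,0,1],[0,-0.01,0,0,0,0,1]]]'
python3 - <<'E'
from h import *; import cv2
go([.4499,-.0845,.25],-9.6)
s=imaging.camera("scene")
cv2.imwrite("pics/p2.png",cv2.resize(s[120:270,190:390],(800,600),interpolation=2))
E
```

```text
clock: 5.6
position: [0.5213, -0.1256, 0.2523]
ee_rot: [0.666, 0.746, -0.0, -0.001]
ft_force: [-0.4, -0.7, -6.3]
grip_width: 0.145
grasp_force: 68.2
clock: 6.0
position: [0.5134, -0.1268, 0.2534]
ee_rot: [0.666, 0.746, 0.0, 0.0]
ft_force: [-0.2, -0.0, -6.3]
grip_width: 0.147
grasp_force: 68.1
shift [ 0.0492 -0.0583  0.0033] turn [ 0.001 -0.     0.281] pos [ 0.5134 -0.1268  0.2534]
```

View pics/p2.png

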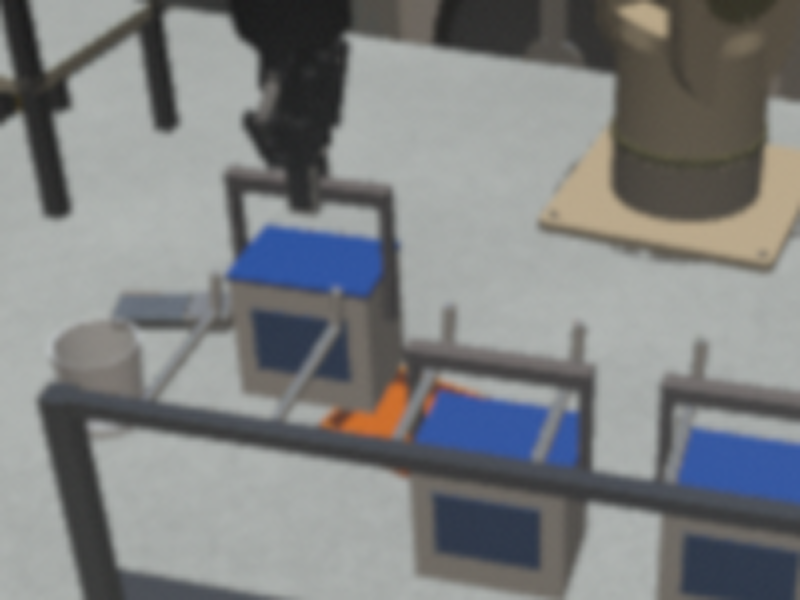

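The caddy hangs upright from the gripper (bar middle at crop (311,185), jaws at (305,195)), off the hook, and the other two still hang. Next is over the tray.

```bash
python3 -m inch '[[[0.01,-0.012,0,0,0,0.05,1],[0.025,-0.03,0,0,0,0.13,1],[0.04,-0.048,0.003,0,0,0.21,1],[0.049,-0.058,0.003,0,0,0.281,1],[0.049,-0.058,0.003,0,0,0.281,1],[0.049,-0.058,0.003,0,0,0.281,1],[0.049,-0.058,0.003,0,0,0.281,1],[0.049,-0.058,0.003,0,0,0.281,1]]]'
python3 - <<'E'
from h import *; import cv2
go([.4499,-.0845,.195],-9.6)
t=imaging.camera("top");s=imaging.camera("scene")
cv2.imwrite("pics/p3.png",np.hstack([cv2.resize(i,(400,400),interpolation=2) for i in(t[170:290,290:410],s[130:230,230:330])]))
E
```

```text
clock: 6.85
position: [0.4497, -0.0852, 0.2499]
ee_rot: [0.764, 0.645, 0.0, -0.0]
ft_force: [0.1, -0.6, -7.7]
grip_width: 0.152
grasp_force: 68.1
shift [0.0007 0.0001 0.0549] turn [-0. -0. -0.] pos [ 0.4497 -0.0852  0.2499]
```

View pics/p3.png

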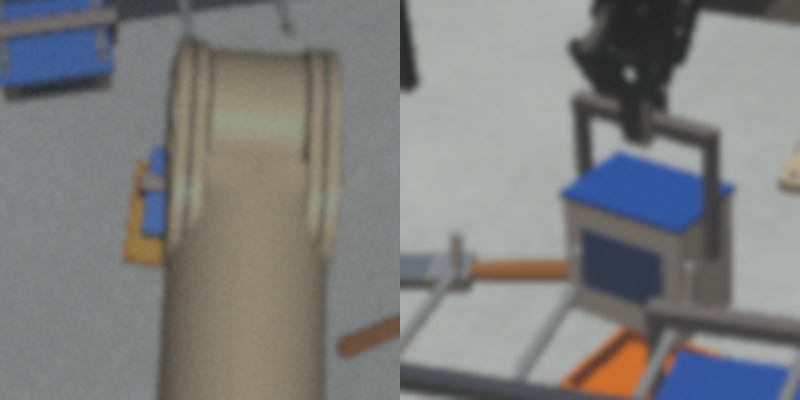

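The caddy is above the tray and upright. In the scene crop the bar ends are at (577,97) and (717,130). I'll compare them with the prediction.

```bash
python3 -c "
from h import *
y=np.radians(-9.6); u=np.array([-np.sin(y),np.cos(y),0])
for d in(-.059,0,.059): print(proj('scene',np.array([.4497,-.0852,.248])+u*d).round(1))
print('obs left 274.2 154.2 right 309.2 162.5')
ex=proj('scene',[.4597,-.0852,.248])-proj('scene',[.4497,-.0852,.248]);ey=proj('scene',[.4497,-.0752,.248])-proj('scene',[.4497,-.0852,.248]);print('per cm x',ex,'y',ey)
"
python3 -m inch '[[[0,0,0.02,0,0,0,1],[0,0,0.04,0,0,0,1],[0,0,0.055,0,0,0,1],[0,0,0.062,0,0,0,1],[0,0,0.062,0,0,0,1],[0,0,0.062,0,0,0,1]]]'
python3 - <<'E'
from h import *; import cv2
go([.4499,-.0845,.16],-9.6)
t=imaging.camera("top");s=imaging.camera("scene")
cv2.imwrite("pics/p4.png",np.hstack([cv2.resize(i,(400,400),interpolation=2) for i in(t[190:270,300:380],s[150:250,230:330])]))
E
```

```text
[274.7 154.2]
[291.8 159. ]
[309.7 164.1]
obs left 274.2 154.2 right 309.2 162.5
per cm x [-1.51387009  1.58570148] y [3.26472257 0.5855103 ]
clock: 7.55
position: [0.4497, -0.0851, 0.1886]
ee_rot: [0.764, 0.645, 0.0, 0.0]
ft_force: [0.5, 0.6, -7.1]
grip_width: 0.146
grasp_force: 68.1
shift [0.0006 0.0001 0.0286] turn [ 0.001 -0.    -0.   ] pos [ 0.4497 -0.0851  0.1886]
```

View pics/p4.png

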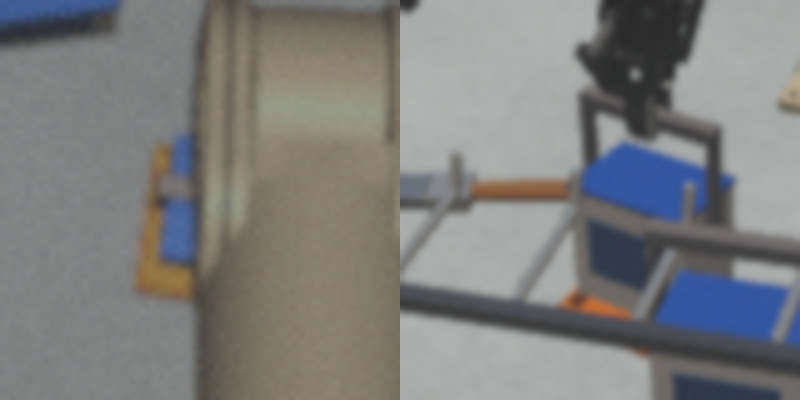

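```bash
python3 -c "
from h import *
y=np.radians(-9.6); u=np.array([-np.sin(y),np.cos(y),0]);v=np.array([np.cos(y),np.sin(y),0])
for s in(1,-1):
  print('lid',((proj('top',np.array([.4497,-.0851,.1335])+u*.05+v*.035*s)-[300,190])*5).round(), 'tray',((proj('top',np.array([.4499,-.0845,.022])+u*.063+v*.048*s)-[300,190])*5).round())
print('bar end',((proj('top',np.array([.4497,-.0851,.192])+u*.059)-[300,190])*5).round())
"
```

```text
lid [177. 140.] tray [153. 141.]
lid [160. 257.] tray [131. 289.]
bar end [156. 185.]
```

Lid and bar match the prediction within about 2 mm and the tray within about 3 mm, against 9 mm of clearance. Lowering.

```bash
python3 -m inch '[[[-0.001,-0.001,0.006,0,0,0,1],[-0.001,-0.001,0.012,0,0,0,1],[-0.001,-0.001,0.017,0,0,0,1],[-0.001,-0.001,0.021,0,0,0,1],[-0.001,-0.001,0.024,0,0,0,1],[-0.001,-0.001,0.024,0,0,0,1],[-0.001,-0.001,0.024,0,0,0,1]]]'; python3 -m inch '[[[0,0,0.002,0,0,0,1],[0,0,0.003,0,0,0,1],[0,0,0.003,0,0,0,1],[0,0,0.003,0,0,0,1]]]'
```

```text
clock: 8.35
position: [0.4482, -0.0858, 0.164]
ee_rot: [0.764, 0.645, 0.0, 0.0]
ft_force: [0.3, 0.1, -7.2]
grip_width: 0.147
grasp_force: 68.1
clock: 8.75
position: [0.4495, -0.0862, 0.1625]
ee_rot: [0.764, 0.645, 0.001, 0.002]
ft_force: [-0.4, -0.9, 4.4]
grip_width: 0.142
grasp_force: 69.9
```

Contact came at the expected floor height. Ease off, open, and rise straight up.

```bash
python3 -m inch '[[[0,0,-0.001,0,0,0,1],[0,0,-0.001,0,0,0,0.5],[0,0,-0.001,0,0,0,0.2],[0,0,-0.001,0,0,0,-0.2],[0,0,-0.001,0,0,0,-0.2],[0,0,-0.001,0,0,0,-0.2]]]'; python3 -m inch '[[[0,0,-0.005,0,0,0,-0.2],[0,0,-0.015,0,0,0,-0.2],[0,0,-0.03,0,0,0,-0.2],[0,0,-0.06,0,0,0,-0.2],[0,0,-0.1,0,0,0,-0.2],[0,0,-0.14,0,0,0,-0.2],[0,0,-0.14,0,0,0,-0.2]]]';  python3 -m inch '[[[-0.05,0,0,0,0,0,-0.2],[-0.1,0,0,0,0,0,-0.2],[-0.15,0,0,0,0,0,-0.2],[-0.2,0,0,0,0,0,-0.2],[-0.25,0,0,0,0,0,-0.2],[-0.25,0,0,0,0,0,-0.2],[-0.25,0,0,0,0,0,-0.2]]]'
python3 - <<'E'
from h import *; import cv2
t=imaging.camera("top");s=imaging.camera("scene")
cv2.imwrite("pics/p5.png",np.hstack([cv2.resize(i,(400,400),interpolation=2) for i in(t[130:270,270:410],s[150:260,230:340])]))
E
```

```text
clock: 9.35
position: [0.4481, -0.0858, 0.1619]
ee_rot: [0.764, 0.645, -0.0, 0.0]
ft_force: [0.9, 0.5, -0.1]
grip_width: 0.598
grasp_force: 0.0
clock: 10.05
position: [0.4502, -0.0859, 0.308]
ee_rot: [0.764, 0.645, 0.002, 0.004]
ft_force: [0.0, -0.6, -0.2]
grip_width: 0.598
grasp_force: 0.0
clock: 10.75
position: [0.4058, -0.3332, 0.3017]
ee_rot: [0.765, 0.644, 0.0, -0.0]
ft_force: [-0.0, 0.9, 0.1]
grip_width: 0.601
grasp_force: 0.0
```

View pics/p5.png

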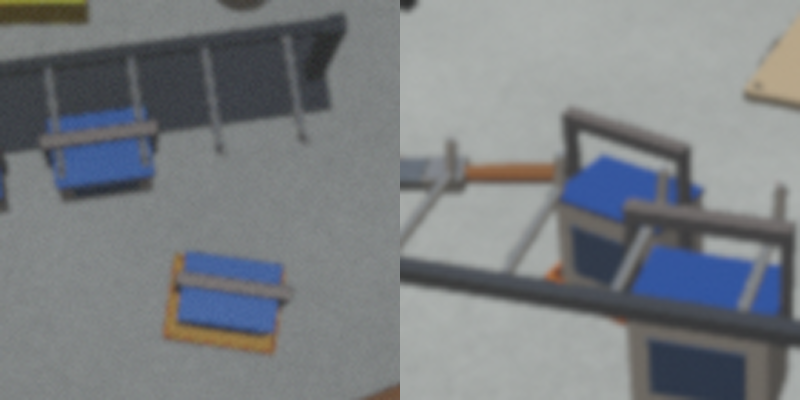

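The caddy stands in the tray with lid corners at about (185,252) and (276,333) in the crop, and the middle caddy still hangs. A quick numeric check that it is seated flat before I hand in.

Run:
```python
from h import *
y=np.radians(-9.6); u=np.array([-np.sin(y),np.cos(y),0]);v=np.array([np.cos(y),np.sin(y),0]); c=np.array([.4485,-.0858,0])
for a,b in((1,1),(-1,1),(-1,-1),(1,-1)): print('lid',((proj('top',c+[0,0,.105]+u*.05*a+v*.035*b)-[270,130])*2.857).round())
for a in(-1,1): print('bar scene',((proj('scene',c+[0,0,.159]+u*.059*a)-[230,150])*3.636+[400,0]).round())
A,B=[tri(np.array(p)/2.857+[270,130],(np.array(q)-[400,0])/3.636+[230,150])[0] for p,q in(((178,280),(690,150)),((291,295),(570,116)))]
print(A.round(4),B.round(4))
```

```text
lid [187. 256.]
lid [280. 270.]
lid [272. 335.]
lid [177. 322.]
bar scene [571. 112.]
bar scene [692. 151.]
[ 0.4597 -0.0299  0.1599] [ 0.4421 -0.1443  0.1569]
```

The bar is level at z = 0.157–0.160 m against 0.159 m expected, so the caddy is seated flat.

```bash
python3 -c "
from workcell import order
print(order.hand_in())"
```

```text
the job is handed in; nothing more can be done
None
```

The full caddy (caddy_c, about 0.7 kg by wrist force) is standing upright and level in the orange tray, the other two were left untouched on the rack, and I handed the job in at about 11 s; the hand-in returned no verdict.

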